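# Slide the blank plate out over the tray end of the ledge

### The job

Push the aluminium plate along the low grey ledge, towards the end where the yellow tray stands, until about a third of the plate's length sticks out past that end and its edge can be got hold of later. Only push it with the fingertips: do not pick it up, keep it lying flat and roughly straight along the ledge, and leave it there steady. Do not disturb the other things on the ledge and the bench.

Things in the scene. Friction and masses are not known exactly. Their poses are not given: they have to be found in the camera images.
- plate: Loose flat plate of bare aluminium, 80 mm (its x) by 120 mm (its y, roughly along the ledge) by 5 mm thick, 0.09 to 0.18 kg, a dark dot at each corner, lying on the ledge's lane. Origin: centre of its underside; z up. It slides with dry friction and stays where it is left; it falls if more than half of its length passes the end.
- lane (a point): Centre of the flat lane on the ledge's top face, 80 mm above the bench. Axes: y along the ledge, whose open ends lie at y = +170 and -170 mm; x across it, away from the robot; z up. The lane is 125 mm wide (x -62.5 to +62.5 mm), open on the robot's side; along its far side runs a fixed aluminium lip 6 mm wide that stands 9 mm above the lane.
- ledge: Fixed grey riser shelf, 340 mm long (y), 210 mm deep (x), top 80 mm above the bench, bright aluminium strips on its two end faces. In front of its aluminium lip is the lane with the plate, behind it a 79 mm storage strip. Axes as lane. Origin on the bench, 22.5 mm farther in x than the lane's centre and 80 mm below it.
- yellow_tray: Shallow yellow plastic tray, fixed, 120 x 120 x 35 mm, on the bench just past one end of the ledge (either end); it marks the end towards which to push. Origin: centre of its underside.
- black_bin: Black open bin with odd parts in it, fixed, 120 x 120 x 50 mm, on the bench past the other end of the ledge. Origin: centre of its underside.
- jar: Bystander: small jar with a blue cap, diameter 44 mm, 50 mm tall, standing on the strip behind the lip. Origin: centre of its underside.
- stone: Bystander: terracotta-coloured sharpening stone, 30 x 70 x 28 mm, on the strip behind the lip. Origin: centre of its underside.
- spatula: Bystander: spatula 180 mm long lying on the bench on the robot's side of the ledge. Origin: centre of its underside.
- bottle: Bystander: white bottle with a red cap, diameter 60 mm, 150 mm tall, on the bench beyond the ledge. Origin: centre of its underside.
- bowl: Bystander: green mixing bowl, diameter 110 mm, 50 mm tall, on the bench beyond the ledge. Origin: centre of its underside.
- model: Bystander: cream plaster dental model, 50 x 65 x 30 mm, on the bench on the robot's side of the ledge. Origin: centre of its underside.
Mind the look-alikes: they are no part of the job. Leave any brown look-alike of the yellow_tray alone.

How it is judged (in metres and radians):
At the end, for the whole second after the job is handed in: The plate lies still and flat on the lane, its centre 136 to 164 mm from the lane's centre towards the yellow tray (26 to 54 mm of its 120 mm past that end), within 35 mm of the lane's centre line and within 15 degrees of straight along the ledge (((y of yellow_tray in the frame of lane above 0 m and y of plate in the frame of lane between 0.136 and 0.164 m) or (y of yellow_tray in the frame of lane below 0 m and y of plate in the frame of lane between -0.164 and -0.136 m)) and x of plate in the frame of lane between -0.035 and 0.035 m and z of plate in the frame of lane between -0.004 and 0.004 m and angle between plate's own z axis and vertical below 0.05 rad and angle between the y axis of plate and the y axis of lane, either way round below 0.26 rad and linear speed of plate below 0.01 m/s); the robot touches nothing.
It fails at once if the plate is lifted more than 10 mm off the ledge (z of plate in the frame of lane above 0.01 m).
It fails at once if the plate is tipped (angle between plate's own z axis and vertical above 0.3 rad).
It fails at once if one of the bystanders (jar, stone, spatula, bottle, bowl, model) is moved or lifted more than 15 mm (distance of any of jar, stone, spatula, bottle, bowl, model from where it was at the start of the episode above 0.015 m).
It also fails if it takes over 38 s, if anything falls off the work surface, if the arm or the gripper's body presses on something with over 40 N, if the wrist force passes 120 N, or if a joint passes its speed limit or range.

### The arm

A 7-joint arm with a two-finger parallel gripper is mounted at the origin on the work surface. World frame = base frame: x ahead of the robot, y to its left, z up, the work surface at z = 0. Lengths are in mm, angles in degrees, forces in N, time in s.
With the tool pointing down it reaches from about 425 to 1025 mm from the base axis. Payload 9.4 kg.
Tool frame: the origin (TCP) lies midway between the tips of the shut fingers; the grasp point (between the pads) lies 19 mm behind it (tcp_to_grasp is the distance from the TCP to the grasp point, in mm); z points along the fingers, y is the line along which they close (so a half turn about z gives the same grasp; the last joint's range is limited). The gripper opens to 85 mm and grips with 20 to 120 N. Pads are 22 mm wide; open, the fingers measure 114 mm over their backs; the gripper's body (76 mm by 85 mm) begins 54 mm behind the grasp point. The pads swing forward as they close: fully open they stand 13 mm farther back than shut.
Start: joints at [62.183, 34.337, -0.143, 91.639, 0.103, 54.024, -4.572], TCP at [288.184, -665.262, 231.275] pointing down, gripper open.
Joint ranges: [-147.43, 147.43], [-19.82, 112.94], [-74.19, 73.91], [6.32, 146.72], [-59.91, 239.91], [6.04, 106.73], [-150.56, 150.56]. Speed limits (degrees/s): [127.2, 127.2, 172.46, 172.46, 180, 180, 180].

### API

Orientations are given as [roll, pitch, yaw] about the fixed x, y, z axes, in that order (R = Rz(yaw) Ry(pitch) Rx(roll)).
In Python, from cell import * gives the robot as it stands. The module is installed in compiled form; this text tells all that it offers.
- The arm moves only by the tool carry_out, never from a script. Its argument "rows" is text: rows parted by semicolons, each of 6 numbers parted by spaces: the shift along the tool's x, y, z each as a share of 20 cm, from -1 to 1, then the turn, a rotation vector about the tool's x, y, z each as a share of pi/2 rad, from -1 to 1. A call has exactly 8 rows; each row is the pose to reach, as a shift and turn from the pose commanded when the call began, along the tool's axes at that moment; what a row does not reach only later rows make up. A row lasts 1/12 s, in which the tool goes at most 41.7 mm and 7.16 degrees, less where a joint would pass 70% of its speed; a pose out of reach is approached as far as the arm can. A call with a number of a shift or a turn outside -1 to 1 is refused whole. A call with a gripper value outside its range is refused whole. "grip" is the finger opening in mm, from 0 to 85.4, set as the call begins (left out, the last holds). The fingers move at their own pace and stop on an object; "squeeze" is the grip in N (left out, the last holds). Time passes only in rows, so rows that repeat a pose let the fingers close, or fill a call up. It gives the time, the measured TCP pose, the force, the opening and the grip force at its end, in the units of the state.
- get_obs(): the state, without advancing time (a new reading comes with each control period).
- get_image(name): name is "scene" or "top" or "wrist"; returns a dict with "image" (420x560x3 uint8, blue, green, red), "range_z" (420x560 float32, mm along the optical axis (not along the pixel's ray), 0 where there is no reading), "vfov" (degrees; the focal length in pixels is half the picture's height over the tangent of half this angle, whatever the lens; pixels are square), "cx", "cy" (the principal point, pixels), "rvec" (rotation vector, rad) and "tvec" (3), from world to camera coordinates, as OpenCV has them. Camera axes: x right, y down, z forward; pixel columns grow to the right and rows downward; lengths in mm; the calibration is good to about 2 mm. A picture is of the moment at which its call begins.
- close_job(): hands the job in; it is judged then, once.
The state is a dict: "clock": time; "joint_pos": joint angles; "dq": joint speeds; "effort": joint torques, N m; "tool_pos": TCP position; "eef_rot": TCP orientation; "ft_force": force on the tool from outside, world axes, zero at the start; "torque": the same for the moment, N m; "grip_width": opening from 0.0 (shut) to 1.0 (fully open); "grip_force": force on a finger pad.
Only numpy, scipy, OpenCV 4.12 (cv2) and the standard library are available. Lean on these libraries where they do the work, as an engineer would, in place of code of your own. Each camera call takes 0.05 s, during which the arm holds its last target. There are 200 camera calls.

## Working session

There is one attempt and no reset: what is moved stays moved. The work goes in short steps, Python scripts to look and compute and a tool call to move; the robot and the scene stay as the last step left them, time stands still between calls to the robot, and variables do not carry over. Pictures are saved under pics/ and viewed, at most 10 in all, crops included, and the job is handed in when it is done.

Besides the shell and the picture viewer there is one more tool, called after ">>>" as name(argument=value, ...) on one line, values as JSON. carry_out: Moves the arm, as the interface text tells. Shift numbers are shares of 20 cm and turn numbers shares of pi/2 rad, none past 1 either way. Its arguments: {"type":"object","properties":{"rows":{"type":"string"},"grip":{"type":"number"},"squeeze":{"type":"number"}},"required":["rows"]}

```bash
mkdir -p pics; cat > h.py <<'E'
from cell import *
import numpy as np, cv2
def cam(n):
    d=get_image(n); d['f']=d['image'].shape[0]/2/np.tan(np.radians(d['vfov'])/2)
    d['R']=cv2.Rodrigues(np.array(d['rvec'],float))[0]; d['t']=np.array(d['tvec'],float).ravel(); return d
def ray(d,u,v,z):
    r=d['R'].T@np.array([(u-d['cx'])/d['f'],(v-d['cy'])/d['f'],1]); c=-d['R'].T@d['t']
    return c+r*(z-c[2])/r[2]
def pts(d):
    z=d['range_z']; v,u=np.mgrid[:z.shape[0],:z.shape[1]]
    p=np.stack([(u-d['cx'])/d['f']*z,(v-d['cy'])/d['f']*z,z],-1)
    w=(p-d['t'])@d['R']; w[z==0]=np.nan; return w
def proj(d,p):
    q=d['R']@np.array(p,float)+d['t']; return q[:2]/q[2]*d['f']+[d['cx'],d['cy']]
E
python3 - <<'E'
from h import *
for n in ('top','scene'):
    d=cam(n); cv2.imwrite(f'pics/{n}0.png',d['image']); print(n,-d['R'].T@d['t'],d['f'])
print(get_obs())
E
```

```text
top [ 368.25052942   42.52372846 1175.93678282] 465.84152498934816
scene [ 933.37824228 -328.33820976  753.31232383] 385.76847250695255
{'clock': 0.1, 'joint_pos': array([62.18437174, 34.3802022 , -0.14430098, 91.67610059,  0.10294855,
       54.02366336, -4.57310685]), 'dq': array([ 0.01033561, -0.05513912, -0.00064756, -0.05040306, -0.03141317,
        0.03273371,  0.00134332]), 'effort': array([ 5.91781747e-03, -7.77995253e+01,  1.57056123e+00, -2.58625925e+01,
        1.27473983e-02,  5.53859179e-03, -3.35940206e-05]), 'tool_pos': array([ 287.98569854, -664.89393857,  230.50181407]), 'eef_rot': array([-1.79920554e+02,  8.10376829e-03,  2.34222121e+01]), 'ft_force': array([ 0.00757331,  0.05022471, -1.18086887]), 'torque': array([0.00625373, 0.01657961, 0.01541352]), 'grip_force': 0.0, 'grip_width': 1.0016584284373848}
```

View pics/top0.png

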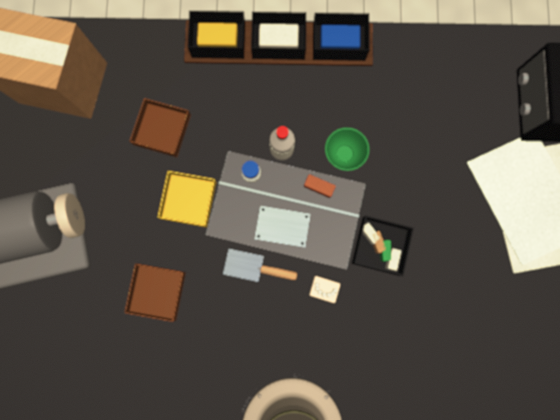

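View pics/scene0.png

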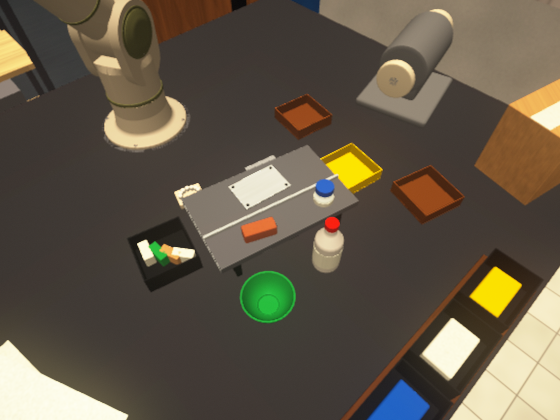

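The top view shows the plate at about (282,226). There are three tray candidates: yellow at (187,199), next to the ledge's left (+y) end, and brown look-alikes at (160,127) and (155,292). The yellow one fits the description because it is yellow and sits just past the ledge end; the black bin at (383,246) is past the other end. Next I'll measure the ledge and plate and confirm this in a crop.

```bash
python3 - <<'E'
from h import *
d=cam('top'); w=pts(d); im=d['image']; hsv=cv2.cvtColor(im,cv2.COLOR_BGR2HSV)
z=w[...,2]; roi=np.zeros(z.shape,bool); roi[145:275,200:372]=1
m=roi&(abs(z-81)<12)&(hsv[...,1]<90)
print('ledge n',m.sum(),np.median(z[m]))
r=cv2.minAreaRect(w[m][:,:2].astype(np.float32)); print('ledge rect',r)
c=cv2.boxPoints(r); print(c)
pm=(roi&(im.min(2)>130)&(abs(z-82)<12)).astype(np.uint8)
cs,_=cv2.findContours(pm,0,2); k=max(cs,key=cv2.contourArea)[:,0,:]
pw=np.array([ray(d,u,v,85)[:2] for u,v in k],np.float32); print('plate',cv2.minAreaRect(pw))
g=cv2.boxPoints(cv2.minAreaRect(pw)); print(g)
lip=(roi&(im.min(2)>110)).astype(np.uint8); 
cs,_=cv2.findContours(lip,0,2)
for q in cs:
    if len(q)>8: print('bright',cv2.minAreaRect(q))
ym=((hsv[...,0]>20)&(hsv[...,0]<35)&(hsv[...,1]>150)).astype(np.uint8); ym[:100]=0
cs,_=cv2.findContours(ym,0,2); q=max(cs,key=cv2.contourArea)[:,0,:]
print('tray',cv2.minAreaRect(np.array([ray(d,u,v,35)[:2] for u,v in q],np.float32)))
for n,(u,v),h in (('jar',(250,170),50+80),('stone',(320,186),108),('spat',(293,273),10),('model',(325,289),30),('bottle',(282,132),150)): print(n,ray(d,u,v,h).round(), w[v,u].round())
cr=cv2.resize(im[100:320,120:420],None,fx=2.6,fy=2.6,interpolation=cv2.INTER_CUBIC); cv2.imwrite('pics/crop1.png',cr)
E
```

```text
ledge n 11838 80.13723379262956
ledge rect ((545.9178466796875, 17.600296020507812), (342.1156311035156, 259.2411804199219), 77.33949279785156)
[[ 381.95752 -120.88896]
 [ 634.89545 -177.70781]
 [ 709.8782   156.08955]
 [ 456.94025  212.9084 ]]
plate ((478.8275146484375, 31.765975952148438), (125.13511657714844, 85.1091537475586), 81.88925170898438)
[[427.87115  -24.171837]
 [512.12897  -36.179626]
 [529.7839    87.70379 ]
 [445.52606   99.71158 ]]
bright ((258.5, 261.5), (25.0, 71.0), 90.0)
bright ((367.0, 232.0), (18.0, 8.0), 90.0)
bright ((286.2314758300781, 209.53555297851562), (144.06890869140625, 86.1924057006836), 13.495734214782715)
bright ((251.285400390625, 172.4012908935547), (19.326093673706055, 21.94658088684082), 58.392494201660156)
bright ((282.5, 147.5), (5.0, 21.0), 90.0)
tray ((548.9884643554688, 269.80682373046875), (125.63154602050781, 123.78484344482422), 80.88771057128906)
jar [602. 108. 130.] [602. 108. 130.]
stone [572. -55. 108.] [572. -55. 109.]
spat [370.   2.  10.] [370.   2.  15.]
model [333. -75.  30.] [nan nan nan]
bottle [687.  36. 150.] [688.  36. 148.]
```

View pics/crop1.png

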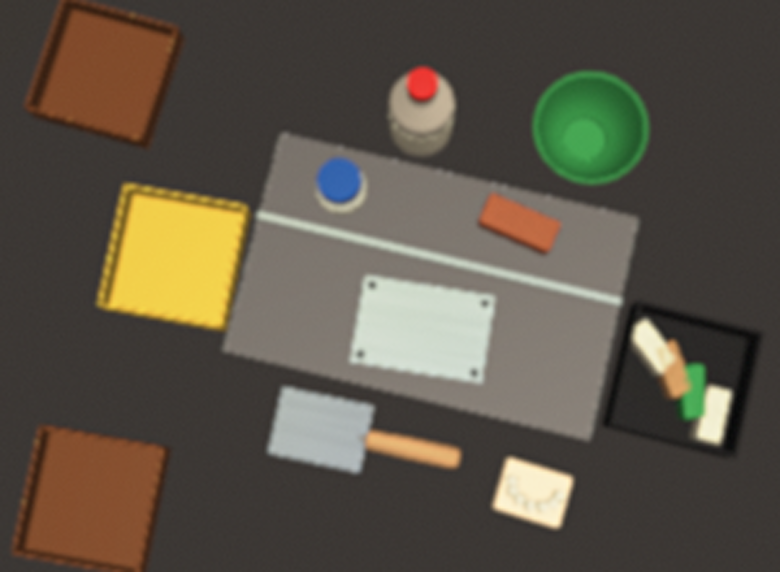

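The crop confirms the yellow tray at the left ledge end, with the brown trays standing apart from it. The plate's dots are at crop (372,285), (485,303), (474,373) and (360,354). The ledge rectangle I measured was spoiled by other points at the same height, such as the bottle, so I'll refine it.

```bash
python3 - <<'E'
from h import *
d=cam('top'); 
f=lambda p,z:ray(d,p[0]/2.6+120-.3,p[1]/2.6+100-.3,z)[:2]
C=[f(p,80) for p in ((281,133),(637,218),(590,440),(223,351))]
L=[f(p,89) for p in ((258,215),(622,300))]
D=[f(p,85) for p in ((372,285),(485,303),(474,373),(360,354))]
C=np.array(C);D=np.array(D);print(C.round(),[np.linalg.norm(C[i]-C[i-1]).round() for i in range(4)])
# ledge mask refined
w=pts(d); z=w[...,2]; m=(abs(z-80)<5).astype(np.uint8); m[:145]=0;m[275:]=0;m[:,:200]=0;m[:,372:]=0
m=cv2.morphologyEx(m,cv2.MORPH_OPEN,np.ones((9,9)))
cs,_=cv2.findContours(m,0,1);q=max(cs,key=cv2.contourArea)[:,0,:]
r=cv2.minAreaRect(np.array([ray(d,u,v,80)[:2] for u,v in q],np.float32));print(r)
yl=(C[0]-C[1])+(C[3]-C[2]); yl/=np.linalg.norm(yl); xl=np.array([yl[1],-yl[0]])
print('y ang',np.degrees(np.arctan2(-yl[0],yl[1])),'yl',yl,'xl',xl)
lane=C.mean(0)-22.5*xl; print('lane',lane,np.array(r[0])-22.5*xl)
print('lip in lane',[(np.dot(l-lane,xl).round(1),np.dot(l-lane,yl).round(1)) for l in L])
pc=D.mean(0); py=(D[0]-D[1])+(D[3]-D[2]); print('plate',pc,'lane xy',np.dot(pc-lane,xl),np.dot(pc-lane,yl),'ang',np.degrees(np.arctan2(-py[0],py[1])), [np.linalg.norm(D[i]-D[i-1]).round() for i in range(4)])
print('trailing edge',pc-60*py/np.linalg.norm(py))
E
```

```text
[[ 659.  166.]
 [ 585. -164.]
 [ 382. -120.]
 [ 455.  212.]] [np.float64(209.0), np.float64(339.0), np.float64(208.0), np.float64(340.0)]
((449.7591857910156, -78.5500259399414), (117.55030059814453, 95.87673950195312), 5.007676601409912)
y ang -12.592012049300477 yl [0.21800718 0.97594717] xl [ 0.97594717 -0.21800718]
lane [498.50541987  28.39085825] [427.80037458 -73.64486437]
lip in lane [(np.float64(45.4), np.float64(169.3)), (np.float64(47.4), np.float64(-170.3))]
plate [478.7448833   31.39511713] lane xy -19.940189652481273 -1.375940931122659 ang -8.219694473510948 [np.float64(64.0), np.float64(104.0), np.float64(64.0), np.float64(104.0)]
trailing edge [470.16673463 -27.98851164]
```

Ledge measures 340 x 209 mm, which matches. The lip centre lies about 24 mm past the ledge centre. That puts the lane centre 42.5 mm nearer the robot than the ledge centre, consistent with 125+6+79, rather than the stated 22.5. I'll aim for a plate x that satisfies both readings.

Plan: push on the trailing edge with two parted fingertips, tool x along the lane (yaw 77.4). First the transit.

>>> carry_out(rows=".08 -.1 0 0 0 0; .17 -.2 0 0 0 0; .25 -.31 0 0 0 0; .33 -.41 0 0 0 0; .42 -.51 0 0 0 0; .5 -.61 0 0 0 0; .58 -.71 0 0 0 0; .66 -.81 0 0 0 0", grip=46)

```text
clock: 0.87
tool_pos: [345.1, -462.9, 231.2]
eef_rot: [-180.0, 0.0, 23.4]
ft_force: [1.0, -0.4, 0.3]
grip_width: 0.539
grip_force: 0.0
```

>>> carry_out(rows=".08 -.1 0 0 0 0; .17 -.2 0 0 0 0; .25 -.31 0 0 0 0; .33 -.41 0 0 0 0; .42 -.51 0 0 0 0; .5 -.61 0 0 0 0; .58 -.71 0 0 0 0; .66 -.81 0 0 0 0")

```text
clock: 1.53
tool_pos: [401.8, -261.8, 231.3]
eef_rot: [180.0, -0.0, 23.4]
ft_force: [0.4, -0.7, -0.1]
grip_width: 0.539
grip_force: 0.0
```

>>> carry_out(rows=".08 -.1 0 0 0 -.07; .17 -.2 0 0 0 -.14; .25 -.31 0 0 0 -.21; .33 -.41 0 0 0 -.28; .42 -.51 0 0 0 -.36; .5 -.61 0 0 0 -.44; .58 -.71 0 0 0 -.52; .66 -.81 0 0 0 -.6")

```text
clock: 2.2
tool_pos: [458.5, -60.6, 231.4]
eef_rot: [180.0, 0.0, 77.6]
ft_force: [0.8, -0.1, -0.4]
grip_width: 0.538
grip_force: 0.0
```

>>> carry_out(rows="0 0 .08 0 0 0; 0 0 .17 0 0 0; 0 0 .26 0 0 0; 0 0 .35 0 0 0; 0 0 .44 0 0 0; 0 0 .53 0 0 0; 0 0 .61 0 0 0; 0 0 .67 0 0 0")

```text
clock: 2.87
tool_pos: [458.1, -61.9, 96.1]
eef_rot: [-179.9, 0.0, 77.3]
ft_force: [0.6, -1.1, 0.7]
grip_width: 0.54
grip_force: 0.0
```

```bash
python3 - <<'E'
from h import *
d=cam('wrist'); cv2.imwrite('pics/w1.png',d['image']); print(get_obs()['tool_pos'],get_obs()['ft_force'])
E
```

```text
[457.49957913 -61.6950142   94.64302935] [-0.93271763 -0.34791557 -2.0423541 ]
```

View pics/w1.png

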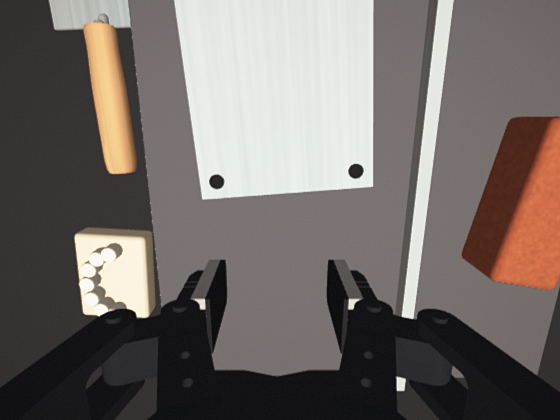

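The wrist view shows the plate's trailing edge from (204,198) to (372,186), clear ahead of both fingertips, which are at about (205,280) and (345,280) and well centred. Next I lower gently to find the ledge by force.

>>> carry_out(rows="0 0 .01 0 0 0; 0 0 .02 0 0 0; 0 0 .03 0 0 0; 0 0 .04 0 0 0; 0 0 .045 0 0 0; 0 0 .05 0 0 0; 0 0 .05 0 0 0; 0 0 .05 0 0 0")

```text
clock: 3.58
tool_pos: [458.4, -61.9, 87.4]
eef_rot: [180.0, 0.0, 77.3]
ft_force: [0.9, -0.1, 0.6]
grip_width: 0.543
grip_force: 0.0
```

>>> carry_out(rows="0 0 .002 0 0 0; 0 0 .004 0 0 0; 0 0 .006 0 0 0; 0 0 .008 0 0 0; 0 0 .01 0 0 0; 0 0 .01 0 0 0; 0 0 .01 0 0 0; 0 0 .01 0 0 0")

```text
clock: 4.25
tool_pos: [458.3, -61.9, 85.2]
eef_rot: [-180.0, 0.0, 77.3]
ft_force: [-0.5, 0.4, 0.6]
grip_width: 0.54
grip_force: 0.0
```

>>> carry_out(rows="0 0 .003 0 0 0; 0 0 .006 0 0 0; 0 0 .01 0 0 0; 0 0 .013 0 0 0; 0 0 .016 0 0 0; 0 0 .02 0 0 0; 0 0 .02 0 0 0; 0 0 .02 0 0 0")

```text
clock: 4.92
tool_pos: [458.3, -61.9, 81.2]
eef_rot: [-180.0, 0.0, 77.3]
ft_force: [0.1, -0.3, -0.4]
grip_width: 0.539
grip_force: 0.0
```

>>> carry_out(rows="0 0 .002 0 0 0; 0 0 .004 0 0 0; 0 0 .006 0 0 0; 0 0 .008 0 0 0; 0 0 .01 0 0 0; 0 0 .01 0 0 0; 0 0 .01 0 0 0; 0 0 .01 0 0 0")

```text
clock: 5.58
tool_pos: [458.3, -61.9, 79.3]
eef_rot: [-180.0, 0.0, 77.3]
ft_force: [-0.1, 0.5, -0.3]
grip_width: 0.539
grip_force: 0.0
```

>>> carry_out(rows="0 0 .002 0 0 0; 0 0 .004 0 0 0; 0 0 .006 0 0 0; 0 0 .008 0 0 0; 0 0 .01 0 0 0; 0 0 .01 0 0 0; 0 0 .01 0 0 0; 0 0 .01 0 0 0")

```text
clock: 6.25
tool_pos: [458.4, -61.9, 77.7]
eef_rot: [180.0, 0.0, 77.3]
ft_force: [-1.6, 0.3, 9.7]
grip_width: 0.539
grip_force: 4.7
```

>>> carry_out(rows="0 0 .001 0 0 0; 0 0 .002 0 0 0; 0 0 .003 0 0 0; 0 0 .004 0 0 0; 0 0 .005 0 0 0; 0 0 .005 0 0 0; 0 0 .005 0 0 0; 0 0 .005 0 0 0")

```text
clock: 6.92
tool_pos: [458.4, -61.9, 77.6]
eef_rot: [179.9, 0.0, 77.3]
ft_force: [-3.4, 1.3, 27.2]
grip_width: 0.539
grip_force: 13.5
```

Contact is at TCP z≈77.8. I'll raise about 2 mm (the plate is 5 mm thick), approach and push.

>>> carry_out(rows="0 0 -.01 0 0 0; 0 0 -.017 0 0 0; .01 0 -.017 0 0 0; .03 0 -.017 0 0 0; .06 0 -.017 0 0 0; .08 0 -.017 0 0 0; .09 0 -.017 0 0 0; .1 0 -.017 0 0 0")

```text
clock: 7.58
tool_pos: [462.8, -41.8, 79.5]
eef_rot: [-180.0, 0.0, 77.3]
ft_force: [-0.2, -0.4, 0.2]
grip_width: 0.54
grip_force: 0.0
```

>>> carry_out(rows=".01 0 0 0 0 0; .03 0 0 0 0 0; .05 0 0 0 0 0; .07 0 0 0 0 0; .09 0 0 0 0 0; .11 0 0 0 0 0; .13 0 0 0 0 0; .15 0 0 0 0 0")

```text
clock: 8.25
tool_pos: [469.5, -12.7, 79.7]
eef_rot: [180.0, -0.0, 77.3]
ft_force: [-0.6, -0.2, -0.8]
grip_width: 0.533
grip_force: 0.2
```

```bash
python3 - <<'E'
from h import *
d=cam('wrist'); cv2.imwrite('pics/w2.png',d['image']); o=get_obs(); print(o['tool_pos'],o['ft_force'],o['eef_rot'])
E
```

```text
[469.78213504 -11.84305956  79.67587676] [-0.35227145  0.85880786  0.31889851] [ 1.79985518e+02 -3.54060140e-02  7.73222109e+01]
```

View pics/w2.png

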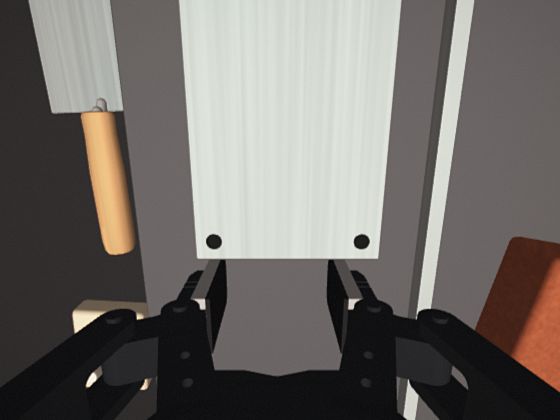

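The wrist view shows the plate squared against both fingertips, with its trailing edge level at row 258 and columns 197–380. I'll push on by 100 mm and then measure.

>>> carry_out(rows=".02 0 0 0 0 0; .05 0 0 0 0 0; .08 0 0 0 0 0; .11 0 0 0 0 0; .14 0 0 0 0 0; .17 0 0 0 0 0; .2 0 0 0 0 0; .23 0 0 0 0 0")

```text
clock: 8.97
tool_pos: [479.6, 32.4, 79.6]
eef_rot: [-180.0, 0.0, 77.3]
ft_force: [0.7, -0.9, -0.1]
grip_width: 0.537
grip_force: 0.3
```

>>> carry_out(rows=".03 0 0 0 0 0; .06 0 0 0 0 0; .09 0 0 0 0 0; .12 0 0 0 0 0; .15 0 0 0 0 0; .18 0 0 0 0 0; .21 0 0 0 0 0; .23 0 0 0 0 0")

```text
clock: 9.63
tool_pos: [489.9, 77.5, 79.7]
eef_rot: [180.0, -0.0, 77.3]
ft_force: [-0.1, -0.1, 0.1]
grip_width: 0.541
grip_force: 0.3
```

```bash
cat > m.py <<'E'
from h import *
lane=np.array([479.,32.8]); yl=np.array([.218,.976]); xl=np.array([.976,-.218])
d=cam('wrist'); im=d['image']; o=get_obs(); print(o['clock'],o['tool_pos'].round(1),o['ft_force'].round(1),'tcp lane y',np.dot(o['tool_pos'][:2]-lane,yl))
m=(im.min(2)>150).astype(np.uint8); cs,_=cv2.findContours(m,0,2)
q=max(cs,key=cv2.contourArea)[:,0,:]
P=np.array([ray(d,u,v,85)[:2] for u,v in q])-lane; X=P@xl; Y=P@yl
for n,s in (('left x',X.min()),('right x',X.max()),('y0',Y.min()),('y1',Y.max())): print(n,s.round(1))
# trailing edge
e=[(x,Y[abs(X-x)<3].min()) for x in np.linspace(X.min()+8,X.max()-8,5) if (abs(X-x)<3).any()]; print(np.round(e,1))
E
python3 m.py
```

```text
9.6833 [490.1  78.2  79.7] [ 0.4  1.1 -0.2] tcp lane y 46.73994048757435
left x -34.0
right x 45.5
y0 57.5
y1 156.9
[]
```

The trailing edge is at lane y 57.5, 11 mm ahead of the TCP as expected. The plate's width measures 79.5 mm and its centre x is +5.7. 32 mm more puts its centre at about 150. Then I back off.

>>> carry_out(rows=".03 0 0 0 0 0; .06 0 0 0 0 0; .09 0 0 0 0 0; .115 0 0 0 0 0; .135 0 0 0 0 0; .15 0 0 0 0 0; .16 0 0 0 0 0; .16 0 0 0 0 0")

```text
clock: 10.35
tool_pos: [496.8, 108.3, 79.7]
eef_rot: [180.0, -0.0, 77.3]
ft_force: [-1.0, 0.1, -0.6]
grip_width: 0.536
grip_force: 0.0
```

>>> carry_out(rows="-.01 0 0 0 0 0; -.03 0 0 0 0 0; -.06 0 0 0 0 0; -.1 0 0 0 0 0; -.14 0 -.05 0 0 0; -.18 0 -.15 0 0 0; -.2 0 -.3 0 0 0; -.2 0 -.4 0 0 0")

```text
clock: 11.02
tool_pos: [487.3, 66.7, 161.8]
eef_rot: [-180.0, 0.1, 77.2]
ft_force: [0.2, -0.2, -0.1]
grip_width: 0.542
grip_force: 0.0
```

>>> carry_out(rows="-.1 0 -.05 0 0 0; -.2 0 -.1 0 0 0; -.3 0 -.15 0 0 0; -.4 0 -.2 0 0 0; -.5 0 -.25 0 0 0; -.6 0 -.25 0 0 0; -.65 0 -.25 0 0 0; -.65 0 -.25 0 0 0")

```text
clock: 11.68
tool_pos: [458.1, -60.7, 210.1]
eef_rot: [180.0, 0.1, 77.0]
ft_force: [0.1, 0.7, -0.4]
grip_width: 0.535
grip_force: 0.0
```

```bash
python3 - <<'E'
from h import *
lane=np.array([479.,32.8]); yl=np.array([.218,.976]); xl=np.array([.976,-.218])
for n in ('wrist','top'):
    d=cam(n); im=d['image']; g=cv2.cvtColor(im,cv2.COLOR_BGR2HSV)
    m=((im.min(2)>150)&(g[...,1]<40)).astype(np.uint8)
    if n=='top': m[:145]=0;m[275:]=0;m[:,:190]=0;m[:,372:]=0; T=im
    m=cv2.morphologyEx(m,cv2.MORPH_OPEN,np.ones((7,7)))
    cs,_=cv2.findContours(m,0,2)
    for k in sorted(cs,key=cv2.contourArea)[-2:]:
        k=k[:,0,:]; P=np.array([ray(d,u,v,85)[:2] for u,v in k])-lane
        print(n,cv2.minAreaRect(np.stack([P@xl,P@yl],1).astype(np.float32)))
o=get_obs();print(o['clock'],o['tool_pos'],o['ft_force'])
cv2.imwrite('pics/end.png',cv2.resize(T[100:320,120:420],None,fx=2.6,fy=2.6,interpolation=cv2.INTER_CUBIC))
E
```

```text
wrist ((104.03544616699219, -55.895721435546875), (217.1537322998047, 80.8988265991211), 89.87069702148438)
wrist ((-22.83019256591797, -55.297607421875), (218.45034790039062, 169.41712951660156), 89.87061309814453)
top ((-104.15113067626953, 67.37552642822266), (53.15651321411133, 83.65967559814453), 13.679115295410156)
top ((5.216819763183594, 146.9606170654297), (81.64269256591797, 118.06639099121094), 0.2805226445198059)
11.7833 [459.07427205 -57.96680158 209.77368862] [0.35001026 0.80722626 0.1552615 ]
```

View pics/end.png

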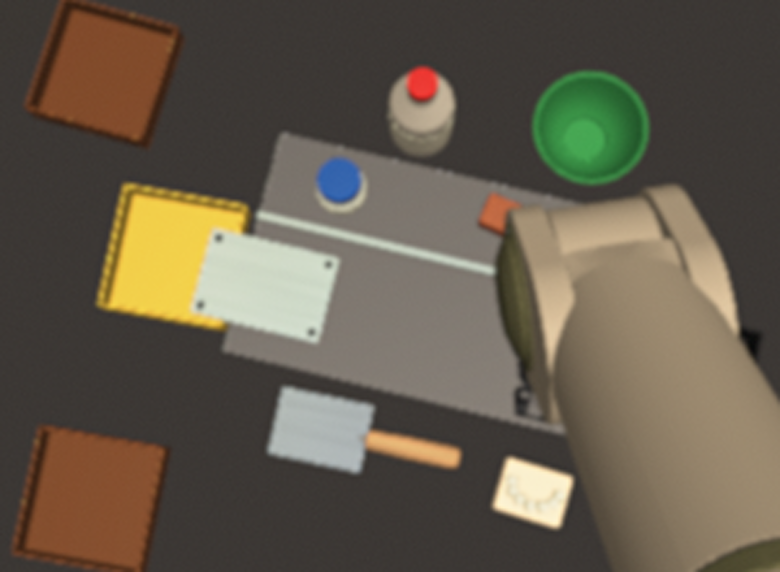

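The plate (dots at crop (218,238), (328,264), (311,332), (200,305)) sticks out over the yellow tray. Its centre is at lane (5, ~148), it is straight to 0.3°, nothing else in view has moved and the arm is clear.

```bash
python3 -c "
from cell import *
print(close_job())"
```

```text
the job is handed in; nothing more can be done
None
```

I pushed the plate about 150 mm to the yellow-tray end and handed the job in: its centre measured about 147 mm from the lane's centre (roughly 37 mm sticking out), 5 mm off the centre line (up to about 15 mm if the stated 22.5 mm ledge offset is right; I used 42.5 mm), straight to 0.3°, with the arm clear; the hand-in returned no verdict.

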